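# Clamp the circuit board in its soldering pallet

## Task

Clamp the circuit board down in the brown soldering pallet: with the fingers, push the aluminium clamp strap round its post until it lies fully across the board against its stop, and only then push the upright red cam lever fully down over the strap's end. Only push, do not pick anything up: the board stays in its pocket, the other things on the bench stay where they are, and the hand ends clear of everything.

Things in the scene. Friction and masses are not known exactly. Their poses are not given: they have to be found in the camera images.
- pallet: Fixed brown soldering pallet, 240 (x) x 260 (y) mm, flat top face 41 mm above the bench; corner blocks with bolts rise 11 mm above that face. Origin: centre of its underside on the bench; it may stand turned, z up. In its axes: strap post at (30, -85) mm, board pocket centred at (15, 0), lever pin at (58, 70). The lever's catch block (20 x 36 mm) ends 71 mm above the bench, its cheeks 92 mm.
- strap (a joint): Turn of the aluminium clamp strap about its upright post, rad. 0: it points from the post to the pallet's -x; growing values swing it clockwise seen from above; 1.571 (hard stop): it points to the pallet's +y, fully across the board, its end beside the catch block. Stiff, stays where it is left; about 1.2 N at 85 mm from the post moves it. Starts well open, between -0.3 and 0.6.
- strap_pivot (a point): Point on the strap's upright axis, at the strap's mid-height, 62 mm above the bench. The strap is a flat bar 22 mm wide, 14 mm high (55 to 69 mm above the bench), reaching 166 mm out from this axis, with bolt heads up to 75 mm above the bench at the axis and 85 mm out. A rubber foot, 20 mm diameter, hangs below it 85 mm out and clears the board by 2.5 mm.
- strap_tip (a point): Point on the strap's centre line at mid-height, 160 mm out from the axis, 6 mm short of its free end.
- lever (a joint): Angle of the red cam lever about its level pin, rad. 0: upright; growing values lay it over towards the pallet's -x; 1.571 (hard stop): fully down, level, pointing to the pallet's -x over the strap's end. Stiff, stays where it is left; about 3 N across it at 55 mm from the pin moves it. Starts near upright (-0.15 to 0.25). It may be pushed down only once the strap is across.
- lever_hinge (a point): Middle of the lever's pin, 85 mm above the bench; the pin runs along the pallet's y. The lever is a bar 22 mm wide along the pin and 8 mm thick, 67 mm long from the pin; its last 22 mm are a paddle 30 mm wide and 10 mm thick. Hub round the pin: 9 mm radius. A steel cam nose on its front (pallet's -x) side, 28 mm from the pin, stands 16 mm out from its middle plane.
- lever_tip (a point): Middle of the free end of the red lever, 67 mm from the pin.
- board: Loose green circuit board 100 (x) x 110 (y) x 4 mm with small parts up to 5 mm high on it, lying flush in the pallet's pocket (about 1.5 mm play all round). Origin: centre of its underside, 37 mm above the bench.
- heatsink: Loose finned aluminium heat sink, 24 x 30 x 18 mm, standing on the pallet's top behind the strap's place. Origin: centre of its underside. To be left alone.
- spool: Loose blue spool, 64 mm diameter, 46 mm high, beside the pallet. Origin: centre of its underside. To be left alone.
- jar: Loose white jar with black cap, 52 mm diameter, 55 mm high, beside the pallet. Origin: centre of its underside. To be left alone.
- screwdriver: Loose screwdriver with a red handle lying on the bench near the pallet, 200 mm long along its x, 26 mm thick. Origin: under its middle. To be left alone.
- tipcleaner: Loose brass bowl, 70 mm diameter, 35 mm high, on the bench beyond the pallet. Origin: centre of its underside. To be left alone.
- spare_board: Loose spare green circuit board 100 x 110 x 4 mm lying on the bench beside the pallet. Origin: centre of its underside. To be left alone.
Things that resemble listed ones, but are neither listed nor needed, are in the scene too. What is shaped like the board but orange, purple or yellow is not meant.

How it is judged:
By the outcome, as a careful person would: the job done as asked, in the order asked, and still so for the second after the job is handed in, with the robot touching nothing.
It also fails if it takes over 54 s, if anything falls off the work surface, if the arm or the gripper's body presses on something with over 40 N, if the wrist force passes 120 N, or if a joint passes its speed limit or range.

## Robot

A 6-joint arm with a two-finger parallel gripper is mounted at the origin on the work surface. World frame = base frame: x ahead of the robot, y to its left, z up, the work surface at z = 0. Lengths are in mm, angles in rad, forces in N, time in s.
With the tool pointing down it reaches from about 275 to 750 mm from the base axis. Payload 10.2 kg.
Tool frame: the origin (TCP) lies midway between the tips of the shut fingers; the grasp point (between the pads) lies 19 mm behind it; z points along the fingers, y is the line along which they close (so a half turn about z gives the same grasp; the last joint's range is limited). The gripper opens to 85 mm and grips with 20 to 120 N. Pads are 22 mm wide; open, the fingers measure 114 mm over their backs; the gripper's body (76 mm by 85 mm) begins 54 mm behind the grasp point. The pads swing forward as they close: fully open they stand 13 mm farther back than shut.
Start: joints at [0.925, 0.313, 1.498, -0, 1.331, -0.223], TCP at [215.429, 478.771, 231.294] pointing down, gripper open.
Joint ranges: [-2.94, 2.94], [-0.97, 2.17], [0.19, 2.56], [-1.23, 4.37], [0.02, 3.11], [-2.88, 2.88]. Speed limits (rad/s): [2.39, 2.39, 3.01, 3.14, 3.14, 3.14].

## Interface

Orientations are given as a unit quaternion [w, x, y, z].
In Python, from rig import ctrl gives the robot as it stands.
- The arm moves only by the tool send_rows, never from a script. Its argument "targets" is a list of rows, each an object with "offset": the shift along the world's x, y, z in cm, a list of three; "spin": the turn about the world's z in rad. A call has 1 to 8 rows; each row is the pose to reach, as a shift and turn from the pose commanded when the call began; what a row does not reach only later rows make up. A row lasts 1/12 s, in which the tool goes at most 41.7 mm and 7.16 degrees, less where a joint would pass 70% of its speed; a pose out of reach is approached as far as the arm can. A call with a gripper value outside its range is refused whole. "grip" is the opening, from 0 (shut) to 1 (fully open), set as the call begins (left out, the last holds). The fingers move at their own pace and stop on an object; "squeeze" is the grip in N (left out, the last holds). Time passes only in rows, so rows that repeat a pose let the fingers close. It gives the time, the measured TCP pose, the force, the opening and the grip force at its end, in the units of the state.
- ctrl.sense(): the state, without advancing time (a new reading comes with each control period).
- ctrl.capture(name): name is "scene" or "side" or "wrist"; returns (picture, depth): 400x640x3 uint8, red, green, blue; 400x640 float32, mm along the optical axis (not along the pixel's ray), 0 where there is no reading.
- ctrl.calibration(name): a dict with "fx", "fy", "cx", "cy" (pixels), "view" (4x4, takes a point from world to camera coordinates); the wrist camera has in their place "mount" (4x4, takes a point from camera to tool coordinates, whose origin is the TCP and whose axes are the flange's). Camera axes: x right, y down, z forward; pixel columns grow to the right and rows downward; lengths in mm; the calibration is good to about 2 mm. A picture is of the moment at which its call begins: read the wrist's pose just before it. calibration takes no time and is no camera call.
- ctrl.finish_job(): hands the job in; it is judged then, once.
Trained networks look in the newest picture that a camera, given by its name, has taken for a name from the list of things; names that differ only in an ending like _2 or _b are one class to them, and where a whole thing is asked for, a point or a joint stands for the part that bears it (a point fixed in the world has none). Each returns a list of dicts, best first, with "conf" (0 to 1); they miss things now and then, are a little off and sometimes report something else, mostly with a low value. They report only what shows in the picture. A call takes as long as a camera call. They do not tell look-alikes from the thing itself.
- ctrl.search_frame(camera, query): "box" ([left, top, right, bottom] in pixels, round what is visible of it).
- ctrl.place_of(camera, query): "uv" ([column, row] in pixels: a listed point, or the origin of a listed thing).
The state is a dict: "time_s": time; "joints": joint angles; "dq": joint speeds; "tau": joint torques, N m; "eef_pos": TCP position; "ee_rot": TCP orientation; "force": force on the tool from outside, world axes, zero at the start; "wrist_torque": the same for the moment, N m; "grip_width": opening from 0.0 (shut) to 1.0 (fully open); "grip_force": force on a finger pad.
Only numpy, scipy, OpenCV 4.12 (cv2) and the standard library are available. Lean on these libraries where they do the work, as an engineer would, in place of code of your own. Each camera call takes 0.05 s, during which the arm holds its last target. There are 200 camera calls.

## Working session

There is one attempt and no reset: what is moved stays moved. The work goes in short steps, Python scripts to look and compute and a tool call to move; the robot and the scene stay as the last step left them, time stands still between calls to the robot, and variables do not carry over. Pictures are saved under pics/ and viewed, at most 11 in all, crops included, and the job is handed in when it is done.

Besides the shell and the picture viewer there is one more tool, called after ">>>" by a JSON object that holds its "op" and its "data". send_rows: Moves the arm, as the interface text tells. Its arguments: {"type":"object","properties":{"targets":{"type":"array"},"grip":{"type":"number"},"squeeze":{"type":"number"}},"required":["targets"]}

```bash
mkdir -p pics
cat > h.py <<'E'
from rig import ctrl
import numpy as np, cv2
def snap(cam,fn=None):
    p,d=ctrl.capture(cam)
    if fn: cv2.imwrite('pics/'+fn,cv2.cvtColor(p,cv2.COLOR_RGB2BGR))
    return p,d
def w(cam,u,v,z):
    "depth-based world point (fixed cams)"
    c=ctrl.calibration(cam); T=np.linalg.inv(np.array(c['view']))
    return (T@[(u-c['cx'])/c['fx']*z,(v-c['cy'])/c['fy']*z,z,1])[:3]
def ray(cam,u,v):
    c=ctrl.calibration(cam); T=np.linalg.inv(np.array(c['view']))
    d=T[:3,:3]@[(u-c['cx'])/c['fx'],(v-c['cy'])/c['fy'],1]
    return T[:3,3],d/np.linalg.norm(d)
def atz(cam,u,v,z):
    o,d=ray(cam,u,v); return o+d*(z-o[2])/d[2]
def tri(a,b):
    (o1,d1),(o2,d2)=a,b
    A=np.stack([d1,-d2],1); s=np.linalg.lstsq(A,o2-o1,rcond=None)[0]
    p,q=o1+d1*s[0],o2+d2*s[1]; return (p+q)/2,np.linalg.norm(p-q)
E
python3 - <<'E'
from h import *
np.set_printoptions(precision=1,suppress=True)
D={}
for cam in('scene','side'):
    p,d=snap(cam,cam+'0.png'); np.save(cam+'_d.npy',d)
    for q in('strap_pivot','strap_tip','lever_hinge','lever_tip','pallet','board','heatsink','screwdriver','jar','spool','spare_board','tipcleaner'):
        r=ctrl.place_of(cam,q)[:2]
        D[cam,q]=r
for (cam,q),r in D.items(): print(cam,q,[(np.round(x['uv']),round(x['conf'],2)) for x in r])
for q in('strap_pivot','strap_tip','lever_hinge','lever_tip','pallet','board'):
    if D['scene',q] and D['side',q]: print(q,*tri(ray('scene',*D['scene',q][0]['uv']),ray('side',*D['side',q][0]['uv'])))
print(ctrl.sense()['time_s'])
E
```

```text
scene strap_pivot []
scene strap_tip []
scene lever_hinge [(array([332., 228.]), 0.81)]
scene lever_tip [(array([330., 211.]), 0.8)]
scene pallet [(array([312., 236.]), 0.87)]
scene board [(array([438., 271.]), 0.72), (array([311., 228.]), 0.63)]
scene heatsink [(array([245., 204.]), 0.73), (array([282., 242.]), 0.66)]
scene screwdriver [(array([405., 235.]), 0.57)]
scene jar [(array([379., 258.]), 0.84)]
scene spool [(array([230., 235.]), 0.83)]
scene spare_board [(array([248., 204.]), 0.72)]
scene tipcleaner [(array([406., 234.]), 0.72), (array([298., 284.]), 0.58)]
side strap_pivot [(array([369., 243.]), 0.92)]
side strap_tip [(array([302., 279.]), 0.57)]
side lever_hinge [(array([329., 193.]), 0.96), (array([328., 171.]), 0.22)]
side lever_tip [(array([330., 170.]), 0.68)]
side pallet [(array([330., 249.]), 0.81)]
side board [(array([324., 150.]), 0.96), (array([248., 163.]), 0.95)]
side heatsink [(array([381., 230.]), 0.76)]
side screwdriver [(array([237., 204.]), 0.72), (array([304., 278.]), 0.63)]
side jar [(array([293., 192.]), 0.85), (array([342., 234.]), 0.39)]
side spool [(array([427., 286.]), 0.76)]
side spare_board [(array([392., 338.]), 0.7)]
side tipcleaner [(array([374., 200.]), 0.66), (array([239., 203.]), 0.31)]
lever_hinge [577.  112.4  84.8] 7.583632475807154
lever_tip [583.3 113.9 148. ] 2.688880118009853
pallet [548.9  25.9  -4.5] 1.1035794932579792
board [602.3 352.4  67.3] 141.34357284771517
1.3
```

View pics/scene0.png

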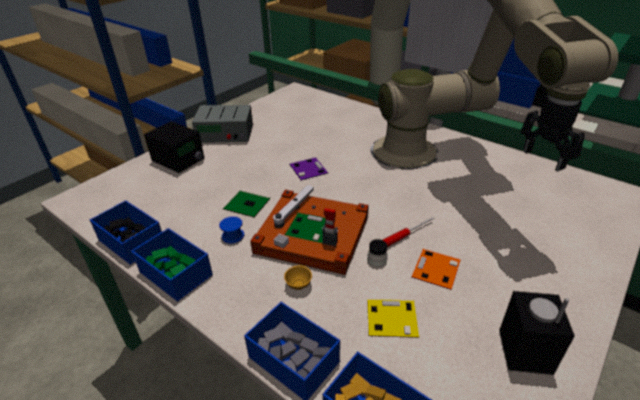

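View pics/side0.png

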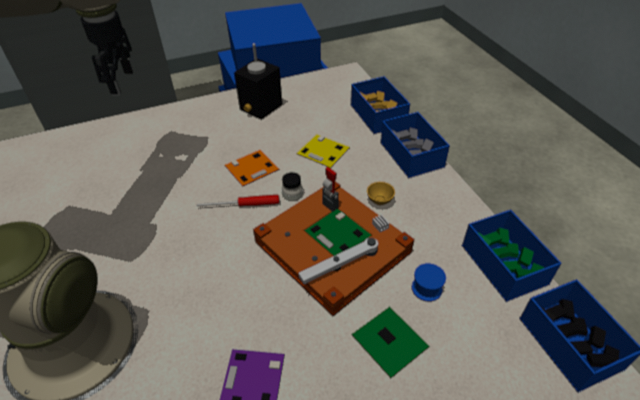

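The scene view shows the brown pallet at about (312,236), the strap from its post at (278,218) to its free end at (310,190), and the red lever at (330,215). The side view shows the pallet at (333,245), the post at (370,243), the strap's free end at (303,279), and the lever at (331,180). The purple, orange and yellow boards and the plain green board at (390,340) aren't the one meant. The green board inside the pallet is.

Run:
```python
from h import *
np.set_printoptions(precision=1,suppress=True)
print('pivot',atz('side',369,243,62),'tip',atz('side',302,279,62))
print('scene pivot',atz('scene',278,218,70),'tip',atz('scene',309,190,65))
print('hinge',atz('side',329,193,85),atz('scene',332,228,85))
for cam in('scene','side'):
    c=ctrl.calibration(cam); d=np.load(cam+'_d.npy'); T=np.linalg.inv(np.array(c['view']))
    print(cam,'cam at',T[:3,3])
    v,u=np.mgrid[:400,:640]; P=np.stack([(u-c['cx'])/c['fx']*d,(v-c['cy'])/c['fy']*d,d,np.ones_like(d)],-1)@T.T
    P=P[...,:3]; im=cv2.imread(f'pics/{cam}0.png'); h,s,vv=cv2.split(cv2.cvtColor(im,cv2.COLOR_BGR2HSV))
    near=(np.hypot(P[...,0]-549,P[...,1]-26)<210)&(d>0)
    m=near&(P[...,2]>33)&(P[...,2]<58)&((h<14)|(h>172))&(s>120)
    pts=P[m][:,:2].astype(np.float32); r=cv2.minAreaRect(pts); print(len(pts),r,'z',np.percentile(P[m][:,2],[10,50,90]))
    m=near&(P[...,2]>48)&(P[...,2]<85)&(s<70)&(np.hypot(P[...,0]-577,P[...,1]-112)>50)
    q=P[m]; print('alu',len(q),q.min(0),q.max(0)); r=cv2.minAreaRect(q[:,:2].astype(np.float32)); print(r, cv2.boxPoints(r))
    m=near&((h<8)|(h>172))&(s>120)&(P[...,2]>85); print('lever',P[m].mean(0),P[m].min(0),P[m].max(0))
```

```text
pivot [608.  -39.6  62. ] tip [446.4 -71.4  62. ]
scene pivot [614.1 -37.9  70. ] tip [460.  -57.8  65. ]
hinge [579.4 109.   85. ] [572.8 113.   85. ]
scene cam at [1243.7  627.2  817.1]
3787 ((539.8900146484375, 63.5318603515625), (243.18618774414062, 334.9991149902344), 20.028076171875) z [39.6 42.  45.6]
alu 648 [ 396.5 -123.9   48.1] [692.5 234.9  78.9]
((538.361083984375, 38.37092590332031), (247.76956176757812, 385.4727783203125), 16.692960739135742) [[ 364.3  187.4]
 [ 475.1 -181.8]
 [ 712.4 -110.7]
 [ 601.7  258.6]]
lever [584.8 115.  131.5] [569.   99.8  92.4] [592.1 128.  154.4]
side cam at [ 282.4 -599.5  839.6]
6981 ((546.1920166015625, 21.2857666015625), (254.8990478515625, 262.1297607421875), 19.93680763244629) z [39.  41.2 44.1]
alu 1385 [ 410.7 -123.    48. ] [691.7 234.5  79.4]
((525.2161254882812, 62.33665466308594), (246.83871459960938, 326.6625061035156), 20.007247924804688) [[ 353.4  173.6]
 [ 465.1 -133.4]
 [ 697.1  -48.9]
 [ 585.3  258. ]]
lever [581.8 103.6 136.2] [574.3  93.9  95.3] [590.2 121.5 154.9]
```

>>> {"op": "send_rows", "data": {"targets": [{"offset": [16,-22,13]},{"offset": [16,-22,13]},{"offset": [16,-22,13]},{"offset": [16,-22,13]},{"offset": [16,-22,13]},{"offset": [16,-22,13]},{"offset": [16,-22,13]},{"offset": [16,-22,13]}], "grip": 0}}

```text
invalid input
```

>>> {"op": "send_rows", "data": {"targets": [{"offset": [14,-24,2]},{"offset": [14,-24,2]},{"offset": [14,-24,2]},{"offset": [14,-24,2]},{"offset": [14,-24,2]},{"offset": [14,-24,2]},{"offset": [14,-24,2]},{"offset": [14,-24,2]}]}}

```text
invalid input
```

```bash
cat >> h.py <<'E'
from scipy.spatial.transform import Rotation as R
def wristT():
    s=ctrl.sense(); T=np.eye(4); T[:3,:3]=R.from_quat(np.roll(s['ee_rot'],-1)).as_matrix(); T[:3,3]=s['eef_pos']
    return T@np.array(ctrl.calibration('wrist')['mount'])
def watz(T,u,v,z):
    c=ctrl.calibration('wrist'); d=T[:3,:3]@[(u-c['cx'])/c['fx'],(v-c['cy'])/c['fy'],1]
    return T[:3,3]+d*(z-T[2,3])/d[2]
def look(fn):
    T=wristT(); p,d=snap('wrist',fn); Z={'strap_pivot':62,'strap_tip':62,'lever_hinge':85,'lever_tip':150,'pallet':0,'board':37}
    for q,z in Z.items():
        for r in ctrl.place_of('wrist',q)[:2]: print(q,np.round(r['uv']),round(r['conf'],2),watz(T,*r['uv'],z))
    return T,p,d
E
python3 - <<'E'
from h import *
np.set_printoptions(precision=2,suppress=True)
s=ctrl.sense(); print(s['time_s'],s['eef_pos'],R.from_quat(np.roll(s['ee_rot'],-1)).as_matrix(),s['joints'])
print(ctrl.calibration('wrist'))
T,p,d=look('w1.png')
c=ctrl.calibration('wrist'); v,u=np.mgrid[:400,:640]; P=(np.stack([(u-c['cx'])/c['fx']*d,(v-c['cy'])/c['fy']*d,d,np.ones_like(d)],-1)@T.T)[...,:3]; np.save('P1.npy',P)
E
```

```text
1.3 [215.42 478.76 231.31] [[-0.91  0.41 -0.  ]
 [ 0.41  0.91 -0.  ]
 [ 0.   -0.   -1.  ]] [ 0.92  0.31  1.5   0.    1.33 -0.22]
{'fx': 298.0895702451, 'fy': 298.0895702451, 'cx': 322.99787362104877, 'cy': 204.2691824186448, 'mount': array([[  -0.  ,   -0.95,   -0.32,   83.21],
       [   1.  ,   -0.  ,    0.  ,   -0.21],
       [  -0.  ,   -0.32,    0.95, -142.57],
       [   0.  ,    0.  ,    0.  ,    1.  ]])}
board [315. 342.] 0.79 [426.97 371.95  37.  ]
```

View pics/w1.png

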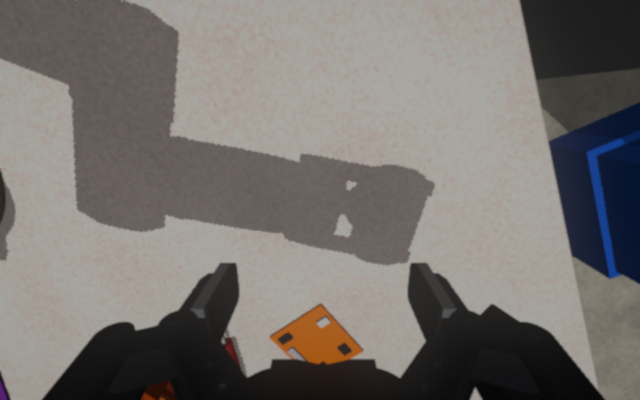

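The call was refused, probably because each row must have both fields, so I'm resending with `spin`. I'm also turning the hand to line up with the pallet.

>>> {"op": "send_rows", "data": {"targets": [{"offset": [14,-23,12],"spin": 0.77},{"offset": [14,-23,12],"spin": 0.77},{"offset": [14,-23,12],"spin": 0.77},{"offset": [14,-23,12],"spin": 0.77},{"offset": [14,-23,12],"spin": 0.77},{"offset": [14,-23,12],"spin": 0.77},{"offset": [14,-23,12],"spin": 0.77},{"offset": [14,-23,12],"spin": 0.77}], "grip": 0}}

```text
time_s: 2.32
eef_pos: [356.2, 246.9, 352.6]
ee_rot: [0.001, -0.175, 0.985, -0.0]
force: [0.7, 0.2, 0.1]
grip_width: -0.002
grip_force: 0.0
```

>>> {"op": "send_rows", "data": {"targets": [{"offset": [14,-24,-2],"spin": 0},{"offset": [14,-24,-2],"spin": 0},{"offset": [14,-24,-2],"spin": 0},{"offset": [14,-24,-2],"spin": 0},{"offset": [14,-24,-2],"spin": 0},{"offset": [14,-24,-2],"spin": 0},{"offset": [14,-24,-2],"spin": 0},{"offset": [14,-24,-2],"spin": 0}]}}

```text
time_s: 2.98
eef_pos: [497.0, 4.6, 329.8]
ee_rot: [-0.001, -0.17, 0.985, -0.0]
force: [0.1, 0.7, -0.3]
grip_width: -0.001
grip_force: 0.0
```

Run:
```python
from h import *
np.set_printoptions(precision=2,suppress=True)
s=ctrl.sense(); print(s['time_s'],s['eef_pos'],R.from_quat(np.roll(s['ee_rot'],-1)).as_matrix(),s['joints'],s['grip_width'],s['force'])
T,p,d=look('w2.png')
c=ctrl.calibration('wrist'); v,u=np.mgrid[:400,:640]; P=(np.stack([(u-c['cx'])/c['fx']*d,(v-c['cy'])/c['fy']*d,d,np.ones_like(d)],-1)@T.T)[...,:3]; np.save('P2.npy',P)
```

```text
2.9833 [497.     4.55 329.84] [[-0.94 -0.34 -0.  ]
 [-0.34  0.94 -0.  ]
 [ 0.    0.   -1.  ]] [-0.23  0.2   1.39 -0.    1.55 -2.14] -0.0010626244323749777 [ 0.13  0.69 -0.33]
strap_pivot [266. 222.] 0.63 [604.98 -46.97  62.  ]
strap_pivot [174. 150.] 0.34 [ 544.02 -194.53   62.  ]
strap_tip [286. 112.] 0.94 [445.57 -65.36  62.  ]
lever_hinge [373. 249.] 0.9 [582.17 112.23  85.  ]
lever_tip [382. 277.] 0.94 [586.79 115.68 150.  ]
lever_tip [173. 149.] 0.68 [ 516.58 -159.03  150.  ]
pallet [484. 142.] 0.72 [388.13 233.58   0.  ]
board [464. 303.] 0.69 [645.43 318.81  37.  ]
board [525. 209.] 0.63 [460.58 325.08  37.  ]
```

View pics/w2.png

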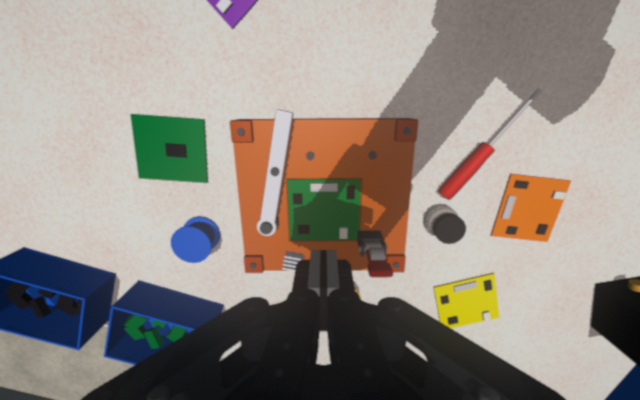

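The wrist view shows the strap's post at (266,228) and its free end at (283,113). The lever is at (375,255), the heat sink at (292,260), and the pallet's edges span columns 235–415. The measured pivot (605,-47) is within 1 mm of where the pallet fit (yaw 20°, centre (547,23)) puts it. The strap stands at about 0.23 rad. Next I'm working out the pushing arc.

```bash
cat >> h.py <<'E'
YAW=np.radians(20); PIV=np.array([605,-47.]); HIN=np.array([580,110.])
def p2w(v): c,s=np.cos(YAW),np.sin(YAW); return np.array([c*v[0]-s*v[1],s*v[0]+c*v[1]])
def tcp_strap(th,r=100,gap=0):
    h=11*np.sin(th)+14.5*np.cos(th); d=np.array([-np.cos(th),np.sin(th)]); n=np.array([-np.sin(th),-np.cos(th)])
    return PIV+p2w(r*d+(11+h+gap)*n)
E
python3 - <<'E'
from h import *
np.set_printoptions(precision=1,suppress=True)
s=ctrl.sense(); print(s['eef_pos'])
p0=tcp_strap(.2,gap=22); print('start',p0,'shift',p0-s['eef_pos'][:2])
for t in np.linspace(.2,1.571,12):
    p=tcp_strap(t); print(round(t,2),p,(p-p0)/10)
E
```

```text
[495.1   9.7 331.7]
start [ 513.4 -110.7] shift [  18.3 -120.4]
0.2 [510.2 -88.9] [-0.3  2.2]
0.32 [505.7 -77.7] [-0.8  3.3]
0.45 [502.6 -65.7] [-1.1  4.5]
0.57 [501.  -53.1] [-1.2  5.8]
0.7 [501.1 -40.2] [-1.2  7.1]
0.82 [502.8 -27.1] [-1.1  8.4]
0.95 [506.4 -14.1] [-0.7  9.7]
1.07 [511.8  -1.5] [-0.2 10.9]
1.2 [519.   10.4] [ 0.6 12.1]
1.32 [527.8  21.4] [ 1.4 13.2]
1.45 [538.3  31.2] [ 2.5 14.2]
1.57 [550.1  39.5] [ 3.7 15. ]
```

>>> {"op": "send_rows", "data": {"targets": [{"offset": [1.8,-12,0],"spin": 0},{"offset": [1.8,-12,0],"spin": 0},{"offset": [1.8,-12,-4],"spin": 0},{"offset": [1.8,-12,-8],"spin": 0},{"offset": [1.8,-12,-12],"spin": 0},{"offset": [1.8,-12,-16],"spin": 0},{"offset": [1.8,-12,-20],"spin": 0},{"offset": [1.8,-12,-22],"spin": 0}]}}

```text
time_s: 4.0
eef_pos: [511.7, -109.9, 107.6]
ee_rot: [-0.002, -0.173, 0.985, 0.001]
force: [-0.9, -0.1, -0.1]
grip_width: 0.003
grip_force: 0.0
```

>>> {"op": "send_rows", "data": {"targets": [{"offset": [0,0,-2],"spin": 0},{"offset": [0,0,-4],"spin": 0},{"offset": [0,0,-5.4],"spin": 0},{"offset": [0,0,-5.4],"spin": 0},{"offset": [0,0,-5.4],"spin": 0}]}}

```text
time_s: 4.42
eef_pos: [513.5, -110.7, 57.5]
ee_rot: [-0.0, -0.173, 0.985, 0.0]
force: [0.0, -0.7, 0.1]
grip_width: -0.0
grip_force: 0.0
```

Run:
```python
from h import *
np.set_printoptions(precision=1,suppress=True)
s=ctrl.sense(); print(s['time_s'],s['eef_pos'],s['force'],s['joints'])
T,p,d=look('w3.png'); snap('side','s3.png')
```

```text
4.4167 [ 513.5 -110.7   57.5] [ 0.  -0.7  0.1] [-0.4  0.5  1.7 -0.   0.9 -2.4]
strap_tip [455. 187.] 0.79 [449.5 -66.3  62. ]
lever_tip [463. 320.] 0.6 [465.  -97.7 150. ]
pallet [463. 319.] 0.76 [553.3  25.6   0. ]
```

View pics/w3.png

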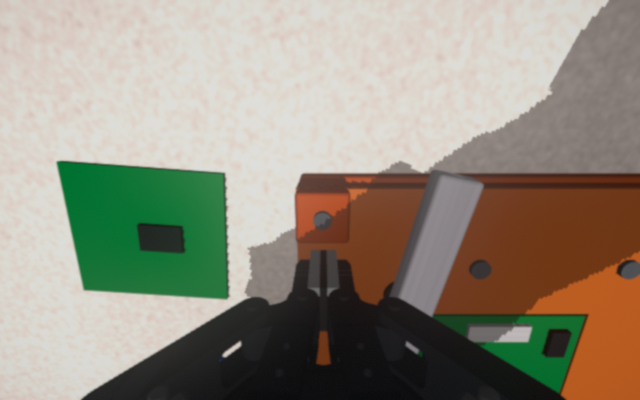

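The hand is behind the strap: the fingers are at about (322,265), past the corner block, and the strap runs from (410,300) to (460,180). Now I'm sweeping it along the arc.

>>> {"op": "send_rows", "data": {"targets": [{"offset": [-0.2,1.2,0],"spin": 0},{"offset": [-0.4,2.2,0],"spin": 0},{"offset": [-0.8,3.3,0],"spin": 0},{"offset": [-1.1,4.5,0],"spin": 0},{"offset": [-1.2,5.8,0],"spin": 0},{"offset": [-1.2,7.1,0],"spin": 0},{"offset": [-1.2,7.1,0],"spin": 0}]}}

```text
time_s: 5.4
eef_pos: [500.9, -37.6, 57.3]
ee_rot: [-0.0, -0.174, 0.985, 0.0]
force: [0.6, -0.4, -0.7]
grip_width: -0.004
grip_force: 0.0
```

Run:
```python
from h import *
np.set_printoptions(precision=1,suppress=True)
s=ctrl.sense(); print(s['time_s'],s['eef_pos'],s['force'],s['joints'])
T,p,d=look('w4.png')
```

```text
5.4 [500.9 -37.6  57.3] [ 0.6 -0.4 -0.7] [-0.3  0.5  1.8  0.   0.9 -2.2]
strap_tip [432. 220.] 0.69 [456.1   4.1  62. ]
pallet [374. 305.] 0.83 [553.1  24.8   0. ]
```

View pics/w4.png

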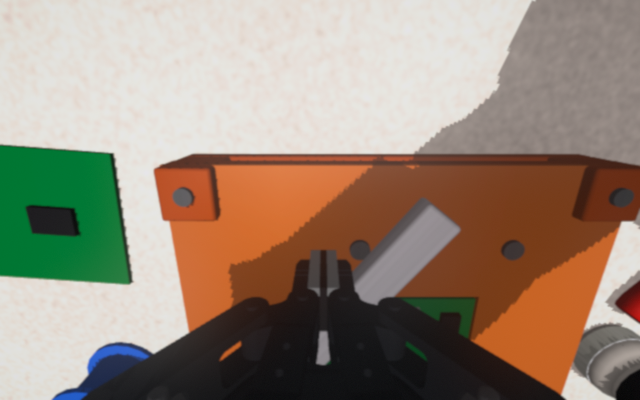

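The strap's end has swung to (440,215), about 0.68 rad as planned, and the force is low. I'm continuing the arc.

>>> {"op": "send_rows", "data": {"targets": [{"offset": [0.1,1.3,0],"spin": 0},{"offset": [0.5,2.6,0],"spin": 0},{"offset": [1,3.8,0],"spin": 0},{"offset": [1.8,5,0],"spin": 0},{"offset": [2.6,6.1,0],"spin": 0},{"offset": [3.7,7.1,0],"spin": 0},{"offset": [4.3,7.5,0],"spin": 0},{"offset": [4.3,7.5,0],"spin": 0}]}}

```text
time_s: 6.42
eef_pos: [545.1, 35.1, 57.1]
ee_rot: [0.0, -0.173, 0.985, -0.0]
force: [0.5, -0.1, 0.1]
grip_width: 0.001
grip_force: 0.0
```

>>> {"op": "send_rows", "data": {"targets": [{"offset": [0.2,0.1,0],"spin": 0},{"offset": [0.4,0.2,0],"spin": 0},{"offset": [0.4,0.2,0],"spin": 0}]}}

```text
time_s: 6.67
eef_pos: [548.3, 36.4, 57.2]
ee_rot: [-0.0, -0.172, 0.985, 0.0]
force: [0.0, -0.4, -0.8]
grip_width: -0.002
grip_force: 0.2
```

Run:
```python
from h import *
np.set_printoptions(precision=1,suppress=True)
s=ctrl.sense(); print(s['time_s'],s['eef_pos'],s['force'],s['joints'])
T,p,d=look('w5.png')
for c in('side','scene'):
    snap(c)
    for q,z in(('strap_tip',62),('strap_pivot',62)):
        for r in ctrl.place_of(c,q)[:2]: print(c,q,r['conf'],r['uv'],atz(c,*r['uv'],z))
print('expected tip',PIV+p2w([0,160]))
```

```text
6.6667 [548.3  36.4  57.2] [ 0.  -0.4 -0.8] [-0.1  0.6  1.6  0.   1.  -2.1]
strap_pivot [149. 315.] 0.62 [608.7 -45.   62. ]
strap_tip [437. 297.] 0.85 [543.2 101.2  62. ]
board [302. 268.] 0.56 [566.   28.8  37. ]
side strap_tip 0.72 [316.7, 207.9] [544.5  97.2  62. ]
side strap_pivot 0.69 [371.5, 245.0] [610.5 -46.4  62. ]
scene strap_tip 0.73 [336.6, 227.1] [541.5 104.3  62. ]
scene strap_pivot 0.9 [280.4, 218.8] [605.9 -37.5  62. ]
expected tip [550.3 103.4]
```

View pics/w5.png

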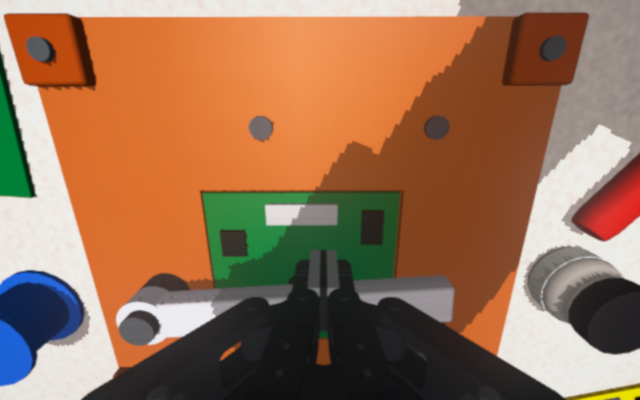

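The strap now lies almost parallel to the pallet's y, from (140,325) to (450,300), with little contact force. It isn't against the stop yet, so I'm creeping on in pallet +x until the force rises.

>>> {"op": "send_rows", "data": {"targets": [{"offset": [0.2,0.1,0],"spin": 0},{"offset": [0.4,0.15,0],"spin": 0},{"offset": [0.4,0.15,0],"spin": 0}]}}

```text
time_s: 7.57
eef_pos: [552.8, 38.5, 57.3]
ee_rot: [0.0, -0.173, 0.985, 0.0]
force: [0.7, -0.5, -1.0]
grip_width: 0.001
grip_force: 0.0
```

>>> {"op": "send_rows", "data": {"targets": [{"offset": [0.2,0.1,0],"spin": 0},{"offset": [0.2,0.1,0],"spin": 0},{"offset": [0.2,0.1,0],"spin": 0}]}}

```text
time_s: 7.82
eef_pos: [554.6, 39.4, 57.3]
ee_rot: [0.0, -0.173, 0.985, 0.0]
force: [-0.4, -0.7, -0.2]
grip_width: 0.002
grip_force: 0.1
```

>>> {"op": "send_rows", "data": {"targets": [{"offset": [0.2,0.1,0],"spin": 0},{"offset": [0.2,0.1,0],"spin": 0},{"offset": [0.2,0.1,0],"spin": 0}]}}

```text
time_s: 8.07
eef_pos: [554.8, 39.5, 57.2]
ee_rot: [-0.003, -0.173, 0.985, -0.0]
force: [-11.0, -6.2, 5.9]
grip_width: -0.001
grip_force: 6.2
```

The force rose to 11 N with no further travel, so the strap is on its stop. I'm backing off, lifting and checking.

>>> {"op": "send_rows", "data": {"targets": [{"offset": [-1,-0.4,0],"spin": 0},{"offset": [-2.4,-0.9,0],"spin": 0},{"offset": [-2.4,-0.9,4],"spin": 0},{"offset": [-2.4,-0.9,8],"spin": 0},{"offset": [-4,-1.5,12],"spin": 0},{"offset": [-6,-2.2,16],"spin": 0},{"offset": [-7,-2.5,19],"spin": 0},{"offset": [-7,-2.5,19],"spin": 0}]}}

```text
time_s: 8.73
eef_pos: [487.3, 14.6, 254.2]
ee_rot: [0.005, -0.173, 0.985, -0.002]
force: [1.1, -0.4, 1.0]
grip_width: -0.002
grip_force: 0.0
```

Run:
```python
from h import *
np.set_printoptions(precision=1,suppress=True)
s=ctrl.sense(); print(s['time_s'],s['eef_pos'],s['force'],s['joints'])
T,p,d=look('w6.png')
for c in('side','scene'):
    snap(c)
    for q,z in(('strap_tip',62),('strap_pivot',62),('lever_hinge',85),('lever_tip',150),('board',37)):
        for r in ctrl.place_of(c,q)[:1]: print(c,q,r['conf'],r['uv'],atz(c,*r['uv'],z))
```

```text
8.7333 [487.3  14.6 254.2] [ 1.1 -0.4  1. ] [-0.2  0.2  1.6 -0.   1.3 -2.1]
strap_pivot [246. 247.] 0.56 [605.  -45.9  62. ]
strap_tip [377. 252.] 0.68 [555.2 110.8  62. ]
lever_hinge [140. 156.] 0.64 [ 526.2 -176.8   85. ]
lever_hinge [371. 281.] 0.63 [583.5 111.1  85. ]
board [315. 229.] 0.9 [562.4  29.1  37. ]
board [475. 329.] 0.75 [635.3 308.8  37. ]
side strap_tip 0.77 [319.6, 207.3] [551.2  96.4  62. ]
side strap_pivot 0.78 [369.4, 244.0] [607.6 -42.3  62. ]
side lever_tip 0.58 [326.6, 168.2] [578.6 120.6 150. ]
side board 0.9 [252.0, 164.5] [457.2 325.3  37. ]
scene strap_tip 0.86 [334.0, 230.7] [557.1 107.5  62. ]
scene strap_pivot 0.6 [278.6, 218.1] [606.6 -43.4  62. ]
scene lever_hinge 0.93 [332.4, 229.1] [575.5 116.4  85. ]
scene lever_tip 0.73 [328.1, 212.3] [591.8 115.8 150. ]
scene board 0.84 [314.0, 226.3] [552.8  35.8  37. ]
```

View pics/w6.png

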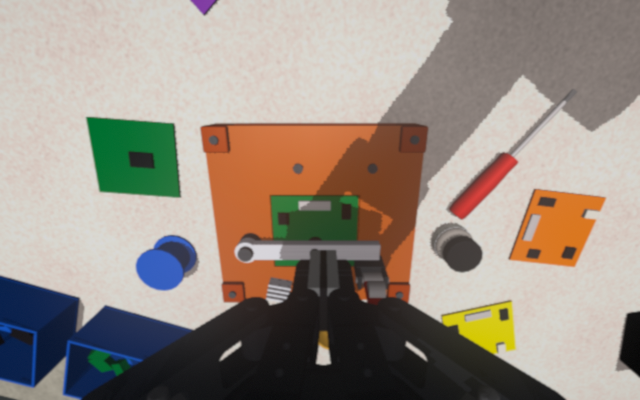

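The strap runs level from (245,253) to (380,250), straight across the board to the catch block. Measured tip (555,110) means about 1.57 rad, and the heat sink at (280,290) hasn't moved. Next I'm going over to the lever's far (+x) side.

>>> {"op": "send_rows", "data": {"targets": [{"offset": [3.4,2.8,0],"spin": 0},{"offset": [6.8,5.6,0],"spin": 0},{"offset": [10.2,8.4,0],"spin": 0},{"offset": [13.7,11.2,0],"spin": 0},{"offset": [13.7,11.2,-3],"spin": 0},{"offset": [13.7,11.2,-6],"spin": 0},{"offset": [13.7,11.2,-6],"spin": 0}]}}

```text
time_s: 10.27
eef_pos: [621.3, 127.8, 180.7]
ee_rot: [-0.005, -0.173, 0.985, 0.001]
force: [-0.8, -0.6, -1.4]
grip_width: 0.005
grip_force: 0.0
```

Run:
```python
from h import *
np.set_printoptions(precision=1,suppress=True)
s=ctrl.sense(); print(s['time_s'],s['eef_pos'],s['force'],s['joints'])
T,p,d=look('w7.png')
c=ctrl.calibration('wrist'); v,u=np.mgrid[:400,:640]; P=(np.stack([(u-c['cx'])/c['fx']*d,(v-c['cy'])/c['fy']*d,d,np.ones_like(d)],-1)@T.T)[...,:3]
h,sa,vv=cv2.split(cv2.cvtColor(p,cv2.COLOR_RGB2HSV))
m=(d>0)&(np.hypot(P[...,0]-583,P[...,1]-112)<50)&(P[...,2]>95)&(P[...,2]<165)&((h<8)|(h>172))&(sa>120)
if m.sum(): print(m.sum(),P[m].mean(0),P[m].min(0),P[m].max(0))
cs,sn=np.cos(YAW),np.sin(YAW); q=(P[m][:,:2]-HIN)@np.array([[cs,-sn],[sn,cs]]); print('pallet-rel x,y',q.min(0),q.max(0))
```

```text
10.2667 [621.3 127.8 180.7] [-0.8 -0.6 -1.4] [ 0.   0.6  1.2 -0.   1.4 -1.9]
strap_pivot [135. 116.] 0.68 [605.6 -45.5  62. ]
strap_tip [326. 118.] 0.74 [552.  106.6  62. ]
lever_hinge [320. 160.] 0.69 [583.8 111.9  85. ]
lever_hinge [437. 130.] 0.32 [530.5 190.4  85. ]
lever_tip [319. 178.] 0.55 [583.3 111.7 150. ]
board [478. 270.] 0.75 [647.2 319.4  37. ]
board [241. 100.] 0.73 [564.5  28.8  37. ]
1008 [581.3 110.7 149. ] [574.   96.6 123.4] [590.8 125.4 154.4]
pallet-rel x,y [ -2.4 -14.4] [ 7.9 14.5]
```

View pics/w7.png

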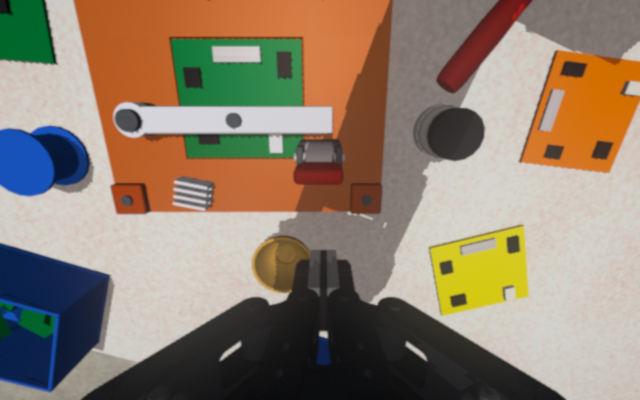

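The strap lies across the board with its end at (325,120) beside the catch block. The upright red lever shows its paddle end-on at (318,173) and the fingers are behind it at (322,260). The paddle is centred on the push line and 24 mm ahead of the fingers, so I'm lowering to 138 mm.

>>> {"op": "send_rows", "data": {"targets": [{"offset": [0,0,-2],"spin": 0},{"offset": [0,0,-4.2],"spin": 0},{"offset": [0,0,-4.2],"spin": 0},{"offset": [0,0,-4.2],"spin": 0}]}}

```text
time_s: 10.95
eef_pos: [623.3, 127.1, 145.7]
ee_rot: [-0.0, -0.173, 0.985, 0.0]
force: [0.5, -0.3, 1.5]
grip_width: 0.0
grip_force: 0.0
```

>>> {"op": "send_rows", "data": {"targets": [{"offset": [-1.3,-0.5,-0.5],"spin": 0},{"offset": [-2.6,-1,-0.5],"spin": 0},{"offset": [-3.4,-1.3,-0.5],"spin": 0},{"offset": [-4.2,-1.5,-0.6],"spin": 0},{"offset": [-5,-1.8,-0.9],"spin": 0},{"offset": [-5.7,-2.1,-1.2],"spin": 0},{"offset": [-5.7,-2.1,-1.2],"spin": 0}]}}

```text
time_s: 11.53
eef_pos: [566.6, 106.0, 135.4]
ee_rot: [0.001, -0.173, 0.985, -0.0]
force: [0.4, 0.5, -0.3]
grip_width: 0.001
grip_force: 0.0
```

>>> {"op": "send_rows", "data": {"targets": [{"offset": [-0.7,-0.2,-0.5],"spin": 0},{"offset": [-1.3,-0.4,-1],"spin": 0},{"offset": [-1.8,-0.6,-1.7],"spin": 0},{"offset": [-2.2,-0.8,-2.4],"spin": 0},{"offset": [-2.2,-0.8,-2.4],"spin": 0}]}}

```text
time_s: 11.95
eef_pos: [543.9, 98.1, 108.6]
ee_rot: [-0.001, -0.173, 0.985, 0.0]
force: [-0.4, 0.6, -0.6]
grip_width: 0.001
grip_force: 0.0
```

Run:
```python
from h import *
np.set_printoptions(precision=1,suppress=True)
s=ctrl.sense(); print(s['time_s'],s['eef_pos'],s['force'],s['joints'])
r=p2w(np.array([0,0]));q=np.array(s['eef_pos'][:2])-[582,110.7]; print(q@[.94,.342],q@[-.342,.94])
for c,z in(('side',110),('scene',110)):
    snap(c,c+'8.png')
    print([(r['uv'],r['conf']) for r in ctrl.place_of(c,'lever_tip')[:2]])
im=cv2.imread('pics/side8.png')[130:290,240:440]; cv2.imwrite('pics/c8.png',cv2.resize(im,None,fx=3.5,fy=3.5,interpolation=cv2.INTER_CUBIC))
```

```text
11.95 [543.9  98.1 108.6] [-0.4  0.6 -0.6] [-0.   0.5  1.6  0.   1.1 -2. ]
-40.16388793978098 1.1688310795650751
[([308.1, 199.7], 0.7), ([321.3, 206.7], 0.34)]
[([336.2, 209.0], 0.46)]
```

View pics/c8.png

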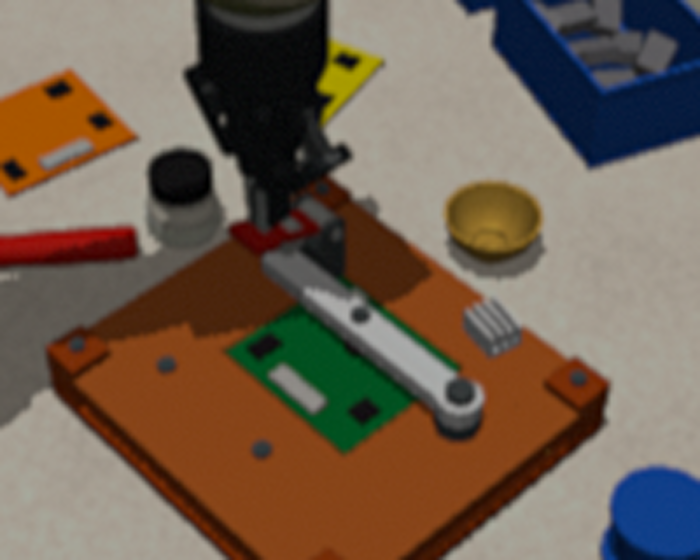

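The lever at (285,230) in the crop is well over, with the fingers on its back and the strap still across. I'm pressing it the rest of the way in small steps.

>>> {"op": "send_rows", "data": {"targets": [{"offset": [-0.3,-0.1,-0.6],"spin": 0},{"offset": [-0.5,-0.2,-1.1],"spin": 0},{"offset": [-0.6,-0.2,-1.5],"spin": 0},{"offset": [-0.6,-0.2,-1.5],"spin": 0}]}}

```text
time_s: 12.48
eef_pos: [537.9, 96.1, 93.4]
ee_rot: [-0.001, -0.173, 0.985, 0.0]
force: [0.4, -0.3, -0.1]
grip_width: 0.002
grip_force: 0.0
```

>>> {"op": "send_rows", "data": {"targets": [{"offset": [0,0,-0.2],"spin": 0},{"offset": [0,0,-0.3],"spin": 0},{"offset": [0,0,-0.3],"spin": 0},{"offset": [0,0,-0.3],"spin": 0}]}}

```text
time_s: 12.82
eef_pos: [538.4, 96.3, 91.1]
ee_rot: [-0.0, -0.173, 0.985, 0.0]
force: [0.4, -0.0, -0.1]
grip_width: -0.001
grip_force: 0.0
```

>>> {"op": "send_rows", "data": {"targets": [{"offset": [0,0,-0.1],"spin": 0},{"offset": [0,0,-0.2],"spin": 0},{"offset": [0,0,-0.2],"spin": 0}]}}

```text
time_s: 13.07
eef_pos: [538.4, 96.3, 89.8]
ee_rot: [0.0, -0.173, 0.985, -0.0]
force: [-2.8, -1.0, 7.2]
grip_width: -0.002
grip_force: 3.1
```

>>> {"op": "send_rows", "data": {"targets": [{"offset": [0,0,-0.1],"spin": 0},{"offset": [0,0,-0.1],"spin": 0},{"offset": [0,0,-0.1],"spin": 0}]}}

```text
time_s: 13.32
eef_pos: [538.5, 96.3, 89.6]
ee_rot: [0.0, -0.173, 0.985, -0.0]
force: [-6.8, -0.6, 13.7]
grip_width: 0.002
grip_force: 6.9
```

The height holds at 89.6 mm while the force climbs to 14 N, so the lever is on its hard stop. I'm lifting clear and checking.

>>> {"op": "send_rows", "data": {"targets": [{"offset": [0,0,2],"spin": 0},{"offset": [0,0,6],"spin": 0},{"offset": [-3,-1,10],"spin": 0},{"offset": [-6,-3,14],"spin": 0},{"offset": [-9,-6,17],"spin": 0},{"offset": [-11,-8,17],"spin": 0},{"offset": [-11,-8,17],"spin": 0},{"offset": [-11,-8,17],"spin": 0}]}}

```text
time_s: 13.98
eef_pos: [427.5, 14.9, 260.0]
ee_rot: [0.002, -0.172, 0.985, -0.001]
force: [0.8, 0.5, 0.3]
grip_width: 0.004
grip_force: 0.0
```

Run:
```python
from h import *
np.set_printoptions(precision=1,suppress=True)
s=ctrl.sense(); print(s['time_s'],s['eef_pos'],s['force'])
T,p,d=look('w9.png')
c=ctrl.calibration('wrist'); v,u=np.mgrid[:400,:640]; P=(np.stack([(u-c['cx'])/c['fx']*d,(v-c['cy'])/c['fy']*d,d,np.ones_like(d)],-1)@T.T)[...,:3]
h,sa,vv=cv2.split(cv2.cvtColor(p,cv2.COLOR_RGB2HSV))
q=(P[...,:2]-[582,110.7])@np.array([[.94,-.342],[.342,.94]])
m=(d>0)&(abs(q[...,0]+35)<50)&(abs(q[...,1])<30)&(P[...,2]>76)&((h<8)|(h>172))&(sa>120)
print('lever',m.sum(),q[m].min(0),q[m].max(0)); A=np.c_[q[m][:,0],np.ones(m.sum())]; print('z slope along x, z0',np.linalg.lstsq(A,P[m][:,2],rcond=None)[0])
a,b=snap('side','s9.png'); cc=cv2.imread('pics/s9.png')[130:290,240:440]; cc=cv2.resize(cc,None,fx=3,fy=3,interpolation=cv2.INTER_CUBIC)
cv2.imwrite('pics/c9.png',np.hstack([cc,cv2.copyMakeBorder(cv2.imread('pics/w9.png')[:,:][::2,::2],0,280,0,0,cv2.BORDER_CONSTANT)])[:, :800])
```

```text
13.9833 [427.5  14.9 260. ] [0.8 0.5 0.3]
strap_pivot [237. 286.] 0.76 [606.3 -43.4  62. ]
lever_tip [356. 268.] 0.74 [481.   67.6 150. ]
pallet [305. 246.] 0.91 [550.8  31.    0. ]
pallet [430. 271.] 0.42 [526.3 225.6   0. ]
board [183.   2.] 0.94 [ 304.7 -185.5   37. ]
board [524. 261.] 0.83 [451.6 320.3  37. ]
lever 288 [-67.9  -3.8] [-34.1  14.6]
z slope along x, z0 [ 0.  91.8]
```

View pics/c9.png

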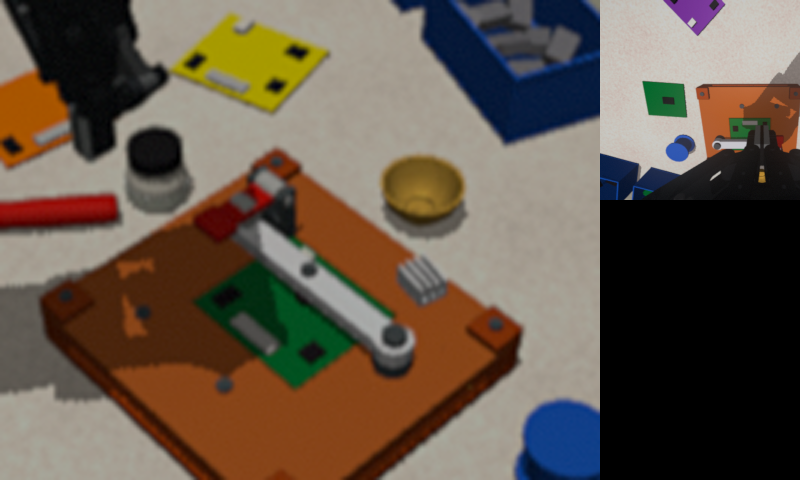

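The crop shows the lever lying flat over the strap's end at (225,210): zero slope, top at about 91 mm, tip 67 mm out. The strap is still across the board from (395,340) to (245,235), and the heat sink, bowl, jar and screwdriver haven't moved. The hand is clear, so I'm handing in.

```bash
python3 -c "
from rig import ctrl
print(ctrl.finish_job())"
```

```text
the job is handed in; nothing more can be done
None
```

The job is handed in at about 14 s: I swung the strap across the board to its stop, then pushed the red lever fully down over its end, saw no bench item moved, and left the hand clear.

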